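# Stand fan columns up on the transfer carrier and index it to the test station

### The arm

A 7-joint arm with a two-finger parallel gripper is mounted at the origin on the work surface; the furniture and walls round the work are solid. World frame = base frame: x ahead of the robot, y to its left, z up, the work surface at z = 0. Lengths are in m, angles in rad, forces in N, time in s.
With the tool pointing down it reaches from about 0.35 to 0.9 m from the base axis. Payload 19.9 kg.
Tool frame: the origin (TCP) lies between the finger pads; the fingertips stand 19 mm ahead of it and the grasp point (between the pads) is the TCP; z points along the fingers, y is the line along which they close (so a half turn about z gives the same grasp; the last joint's range is limited). The gripper opens to 94 mm and grips with 3 to 60 N. Pads are 16 mm wide; open, the fingers measure 119 mm over their backs; the gripper's body (75 mm by 177 mm) begins 78 mm behind the grasp point.
Start: joints at [-0.042, 0.417, -0.01, 1.614, 0.005, 1.111, -0.053], TCP at [0.625, 0, 0.224] pointing down, gripper open.
Joint ranges: [-2.81, 2.81], [-0.39, 2.02], [-1.27, 1.25], [0.06, 2.57], [-1.19, 4.33], [0.19, 2], [-2.82, 2.82]. Speed limits (rad/s): [1.89, 1.89, 2.39, 2.39, 3.01, 3.01, 3.01].

### API

Orientations are given as a 3x3 rotation matrix whose columns are the frame's x, y, z axes.
In Python, from rig import robot gives the robot as it stands. Calls block until the motion is done:
- robot.move_ptp(position, orientation): joint-space move of the TCP to a pose.
- robot.move_linear(position, velocity=0.15, frame=None, threshold=None): straight line of the TCP; frame=None keeps the orientation; velocity is the mean speed in m/s. With threshold (N) it stops when the force on the tool has changed by that much, and returns True; else False.
- robot.goto_joints(angles): joint-space move.
- robot.gripper_to(opening): finger opening in m; the grip force is fixed at half the most; returns when the fingers have stopped.
- robot.pause(seconds).
- robot.ik(position, orientation): joint angles nearest the present ones, or None.
- robot.get_state(): the state.
- robot.grab_frame(name): name is "scene" or "side" or "wrist"; returns the picture (420x560x3 uint8, red, green, blue); there is no depth.
- robot.camera_info(name): a dict with "fx", "fy", "cx", "cy" (pixels), "rvec" (rotation vector, rad) and "tvec" (3), from world to camera coordinates, as OpenCV has them. Camera axes: x right, y down, z forward; pixel columns grow to the right and rows downward; lengths in m; the calibration is good to about 2 mm. A picture is of the moment at which its call begins: read the wrist's pose just before it. camera_info takes no time and is no camera call; for the wrist camera it gives the pose at the moment of the call.
A pose or a line that the arm cannot do raises robot.PlanningError and nothing moves.
- robot.sign_off(): hands the job in; it is judged then, once.
The state is a dict: "time": time; "qpos": joint angles; "joint_vel": joint speeds; "effort": joint torques, N m; "ee_pos": TCP position; "tool_rot": TCP orientation; "force": force on the tool from outside, world axes, zero at the start; "moment": the same for the moment, N m; "opening": finger opening in m; "grasp_force": force on a finger pad.
Only numpy, scipy, OpenCV 4.12 (cv2) and the standard library are available. Lean on these libraries where they do the work, as an engineer would, in place of code of your own. Each camera call takes 0.05 s, during which the arm holds its last target. There are 200 camera calls.

### The job

Bring the empty carrier back to the loading station, the right-hand detent of the rail. There, stand up all the fan columns lying on the bench, one after another: lay each column on the carrier with its square foot butted against the carrier's fence and lift its top end until it stands upright on its foot, the foot close up against the fence. When all are standing, slide the carrier to the next detent on the left, the test station, with every column still upright against the fence; leave the capacitors alone.

Things in the scene. Friction and masses are not known exactly. Their poses are not given: they have to be found in the camera images.
- column_0_mid (a point): Fan column 1 of up to 3 identical ones (may be absent): grey round tube, 44 mm diameter, on a square foot plate 54 x 54 x 10 mm; 150 mm long over all, 0.25 to 0.5 kg, balance point about 53 mm from the foot, starts lying on the bench. This point: on the tube's axis, 75 mm from the foot's underside and from the plain top end. x runs along the axis from foot to top, y and z square to the foot's edges. Lying, its axis is 27 mm up at the foot, 22 mm at the top.
- column_1_mid (a point): Fan column 2 of up to 3 identical ones (may be absent): grey round tube, 44 mm diameter, on a square foot plate 54 x 54 x 10 mm; 150 mm long over all, 0.25 to 0.5 kg, balance point about 53 mm from the foot, starts lying on the bench. This point: on the tube's axis, 75 mm from the foot's underside and from the plain top end. x runs along the axis from foot to top, y and z square to the foot's edges. Lying, its axis is 27 mm up at the foot, 22 mm at the top.
- column_2_mid (a point): Fan column 3 of up to 3 identical ones (may be absent): grey round tube, 44 mm diameter, on a square foot plate 54 x 54 x 10 mm; 150 mm long over all, 0.25 to 0.5 kg, balance point about 53 mm from the foot, starts lying on the bench. This point: on the tube's axis, 75 mm from the foot's underside and from the plain top end. x runs along the axis from foot to top, y and z square to the foot's edges. Lying, its axis is 27 mm up at the foot, 22 mm at the top.
- column_0: The same column as column_0_mid, its body; origin 27 mm beside the axis, half-way along; use the point for positions.
- column_1: The same column as column_1_mid, its body; origin 27 mm beside the axis, half-way along; use the point for positions.
- column_2: The same column as column_2_mid, its body; origin 27 mm beside the axis, half-way along; use the point for positions.
- carrier (a joint): Travel in m of the carrier along the rail, growing to the robot's left: 0 in the loading detent (right), 0.100 in the test detent (left), end stops at -0.012 and 0.112. A sprung ball snaps into each detent: about 12 N along the rail to push in or out, and from about 4 mm off it centres itself; elsewhere the carrier slides at about 2 N. Starts between the two.
- deck (a point): On the carrier: top face of its aluminium deck (38 mm above the bench) at the foot of the fence's front face. x points into the fence (away from the robot), y along the rail to the left, z up. The deck reaches 87 mm to -x and from y = -145 to +160 mm. The fence, along the whole far edge, is 10 mm thick and 72 mm high above the deck. Three columns have room at y = -35, 45 and 125 mm.
- push_post (a point): Upright round steel post, 24 mm diameter, on the right-hand end of the carrier's deck (at deck x = -45, y = -125 mm), to push or pull the carrier by; its top is 130 mm above the bench. This point is on its axis, 105 mm above the bench; axes as for the deck.
- load_station (a point): Top of the right-hand brass plate on the rail's front edge, 26 mm above the bench: the loading station. The small pointer on the carrier's front edge faces it when the carrier is in that detent.
- test_station (a point): Top of the left-hand brass plate, 100 mm to the left of the other: the test station; the pointer faces it when the carrier is there.
- capacitor_0: White capacitor can, 36 mm across, 74 mm high, standing at the right; origin under its centre. Not part of the job.
- capacitor_1: Another such capacitor. Not part of the job.
- capacitor_2: Another such capacitor. Not part of the job.
Mind the look-alikes: they are no part of the job. Leave any blue or brown look-alike of the column_0 alone.

How it is judged:
By the outcome, as a careful person would: the job done as asked, in the order asked, and still so for the second after the job is handed in, with the robot touching nothing.
Of column_0, column_1, column_2 only 2 to 3 are there at a start; the rules pass over those that are not, and their reading is None.
At some moment in a run one of column_0, column_1, column_2 may be knocked a few centimetres aside while the robot is not near it.
Once in a run the grip may slacken for a moment while it holds something.
It also fails if it takes over 210 s, if anything falls off the work surface, if the arm or the gripper's body presses on something with over 40 N, if the wrist force passes 120 N, or if a joint passes its speed limit or range.

## Working session

There is one attempt and no reset: what is moved stays moved. The work goes in short steps, each a Python script; the robot and the scene stay as the last script left them, time stands still between calls to the robot, and variables do not carry over. Pictures are saved under pics/ and viewed, at most 14 in all, crops included, and the job is handed in when it is done.

```bash
ls; mkdir -p pics; python3 - <<'E'
from rig import robot
import cv2,numpy as np
for n in("scene","side"):
    im=robot.grab_frame(n); cv2.imwrite(f"pics/{n}0.png",im[:,:,::-1]); print(n,robot.camera_info(n))
s=robot.get_state(); print(s["time"],s["ee_pos"],s["tool_rot"],s["opening"])
E
```

```text
pics
scene {'fx': 491.89070809711626, 'fy': 491.89070809711626, 'cx': 279.00410661336, 'cy': 205.75525161526258, 'rvec': array([ 0.67317279, -2.70603011,  1.03293548]), 'tvec': array([0.44775747, 0.16108883, 1.4282604 ])}
side {'fx': 399.45025705685543, 'fy': 399.45025705685543, 'cx': 287.3179553983873, 'cy': 210.15783933145605, 'rvec': array([ 2.13695075, -0.4991557 ,  0.27817818]), 'tvec': array([-0.39931028,  0.2125233 ,  1.02318728])}
0.1 [6.24690165e-01 2.09559943e-05 2.23898464e-01] [[-6.14309224e-06  9.99999412e-01 -1.08439328e-03]
 [ 9.99999999e-01  6.09760711e-06 -4.19485355e-05]
 [-4.19418986e-05 -1.08439354e-03 -9.99999411e-01]] 0.09399137469217951
```

View pics/scene0.png

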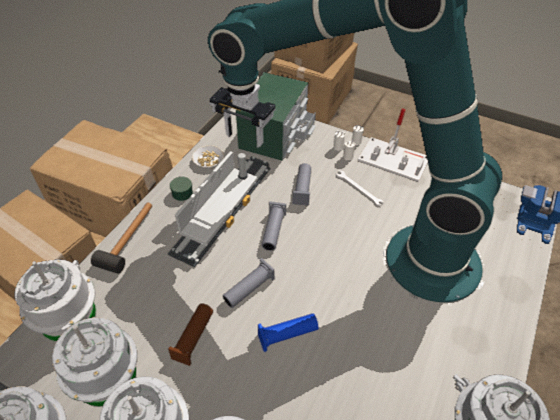

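View pics/side0.png

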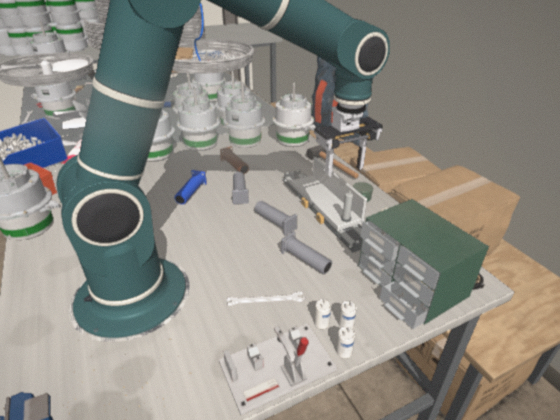

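```bash
cat > h.py <<'E'
import cv2,numpy as np
from rig import robot
def ray(ci,u,v):
    R=cv2.Rodrigues(np.array(ci["rvec"]))[0]; t=np.array(ci["tvec"])
    d=R.T@np.array([(u-ci["cx"])/ci["fx"],(v-ci["cy"])/ci["fy"],1]); return -R.T@t,d
def onz(ci,u,v,z):
    c,d=ray(ci,u,v); return c+d*(z-c[2])/d[2]
def proj(ci,P):
    p,_=cv2.projectPoints(np.array(P,float).reshape(-1,3),np.array(ci["rvec"]),np.array(ci["tvec"]),np.array([[ci["fx"],0,ci["cx"]],[0,ci["fy"],ci["cy"]],[0,0,1.]]),None); return p[:,0]
def crop(im,x0,y0,x1,y1,s,name):
    cv2.imwrite("pics/"+name,cv2.resize(im[y0:y1,x0:x1,::-1],None,fx=s,fy=s,interpolation=cv2.INTER_CUBIC))
E
python3 - <<'E'
import cv2
from h import crop
crop(cv2.imread("pics/scene0.png")[:,:,::-1],150,130,340,320,3,"scene0c.png")
crop(cv2.imread("pics/side0.png")[:,:,::-1],160,140,400,300,3,"side0c.png")
E
```

```text
(no output)
```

View pics/scene0c.png

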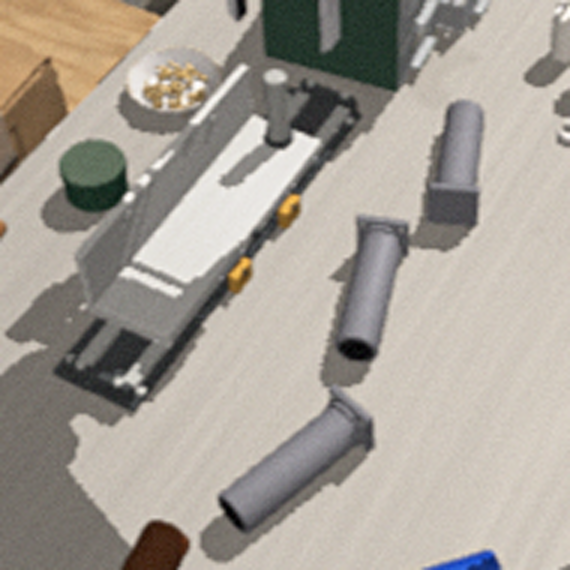

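View pics/side0c.png

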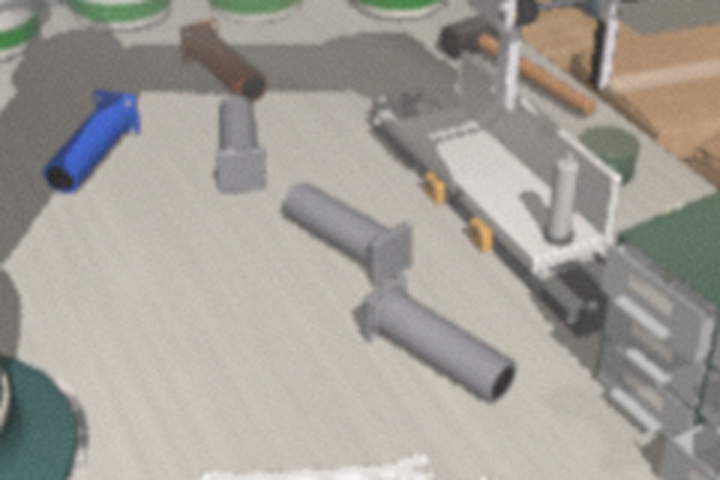

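```bash
python3 - <<'E'
from h import *
np.set_printoptions(precision=4,suppress=True)
S=robot.camera_info("scene");D=robot.camera_info("side")
s=lambda n,u,v,z:print(n,"sc",onz(S,150+u/3,130+v/3,z))
d=lambda n,u,v,z:print(n,"sd",onz(D,160+u/3,140+v/3,z))
print("cams",ray(S,279,205)[0],ray(D,280,210)[0])
s("Afoot",453,205,.027);s("Atop",465,103,.044);d("Atop",503,380,.022);d("Afoot",375,310,.027)
s("Btop",358,349,.022);s("Bfoot",383,222,.027);d("Bfoot",395,250,.027)
s("Ctop",240,510,.022);s("Cfoot",355,420,.027);d("Cfoot",241,170,.027)
s("post",276,76,.13);d("post",567,160,.13)
s("load",289,208,.026);d("load",481,230,.026);s("test",240,272,.026);d("test",435,182,.026)
s("fence R",247,68,.11);s("fence L",80,257,.11);d("fenceR",617,183,.11);d("fenceL",462,58,.11)
s("deckcorner fr",318,140,.038)
E
```

```text
cams [0.0122 0.9456 1.1713] [ 0.0257 -0.8152  0.7657]
Afoot sc [ 0.4382 -0.0194  0.027 ]
Atop sc [ 0.4877 -0.149   0.044 ]
Atop sd [ 0.491 -0.155  0.022]
Afoot sd [ 0.4281 -0.0219  0.027 ]
Btop sc [0.4377 0.1906 0.022 ]
Bfoot sc [0.4919 0.0366 0.027 ]
Bfoot sd [0.4894 0.0553 0.027 ]
Ctop sc [0.4448 0.3972 0.022 ]
Cfoot sc [0.3988 0.2676 0.027 ]
Cfoot sd [0.4016 0.2643 0.027 ]
post sc [ 0.6427 -0.0096  0.13  ]
post sd [ 0.646  -0.0078  0.13  ]
load sc [0.5889 0.0648 0.026 ]
load sd [0.5879 0.0485 0.026 ]
test sc [0.5882 0.1639 0.026 ]
test sd [0.5882 0.1497 0.026 ]
fence R sc [ 0.6885 -0.0242  0.11  ]
fence L sc [0.6891 0.2766 0.11  ]
fenceR sd [ 0.6866 -0.0394  0.11  ]
fenceL sd [0.6791 0.2565 0.11  ]
deckcorner fr sc [ 0.6057 -0.0272  0.038 ]
```

```bash
python3 - <<'E'
from h import *
np.set_printoptions(precision=4,suppress=True)
S=robot.camera_info("scene");D=robot.camera_info("side")
for u,v in((238,150),(283,158)): print(onz(S,u,v,0))
d=[(366,205),(360,258),(362,212),(425,203),(515,232)]
for u,v in d:print(u,v,[onz(D,u,v,z) for z in (0,.15,.2)])
ey=np.array([[0,1,0],[1,0,0],[0,0,-1.]])
print(robot.ik([.644,-.009,.112],ey),robot.ik([.644,-.07,.112],ey))
E
```

```text
[ 0.7482 -0.1461  0.    ]
[ 0.5881 -0.1844  0.    ]
366 205 [array([0.7838, 0.0699, 0.    ]), array([ 0.6352, -0.1035,  0.15  ]), array([ 0.5857, -0.1613,  0.2   ])]
360 258 [array([ 0.6073, -0.1451,  0.    ]), array([ 0.4933, -0.2764,  0.15  ]), array([ 0.4553, -0.3202,  0.2   ])]
362 212 [array([0.7469, 0.0415, 0.    ]), array([ 0.6056, -0.1264,  0.15  ]), array([ 0.5585, -0.1823,  0.2   ])]
425 203 [array([ 0.9763, -0.0086,  0.    ]), array([ 0.79  , -0.1666,  0.15  ]), array([ 0.728 , -0.2193,  0.2   ])]
515 232 [array([ 1.1183, -0.2574,  0.    ]), array([ 0.9042, -0.3667,  0.15  ]), array([ 0.8329, -0.4031,  0.2   ])]
[-0.0277  0.5684 -0.0083  1.6549  0.0057  0.9183 -0.0382] [ 0.0539  0.5743  0.0095  1.6451 -0.0065  0.9222  0.0658]
```

```bash
python3 - <<'E'
from h import *
robot.gripper_to(.048)
ey=np.array([[0,1,0],[1,0,0],[0,0,-1.]])
robot.move_ptp([.644,-.009,.18],ey)
print(robot.move_linear([.644,-.009,.112],.1,threshold=8))
robot.gripper_to(.0)
s=robot.get_state();print(s["opening"],s["grasp_force"],s["force"],s["ee_pos"])
f0=s["force"][1]
robot.move_linear([.644,-.045,.112],.08)
y=-.045;pk=0
while y>-.085:
    y-=.002; robot.move_linear([.644,y,.112],.03); s=robot.get_state(); f=s["force"][1]-f0
    print(round(y,3),round(s["ee_pos"][1],4),round(f,1),s["time"])
    pk=max(pk,f)
    if pk>5 and f<0.5: break
E
```

```text
False
0.023619427295347474 30.005627274513245 [ 8.0890679   0.38805615 -3.14504344] [ 0.64507918 -0.0090297   0.11240152]
-0.047 -0.0471 -1.6 3.4583
-0.049 -0.049 -0.6 3.7083
-0.051 -0.051 0.2 3.9583
-0.053 -0.0529 -0.8 4.2083
-0.055 -0.0549 -1.7 4.4583
-0.057 -0.0569 -0.5 4.7083
-0.059 -0.059 -0.8 4.9583
-0.061 -0.0609 -1.4 5.2083
-0.063 -0.0629 -0.5 5.4583
-0.065 -0.0649 -0.7 5.7083
-0.067 -0.0669 -1.0 5.9583
-0.069 -0.0689 -0.4 6.2083
-0.071 -0.0709 -1.1 6.4583
-0.073 -0.0729 -0.8 6.7083
-0.075 -0.0749 -1.2 6.9583
-0.077 -0.0769 -0.2 7.2083
-0.079 -0.0779 3.5 7.4583
-0.081 -0.0779 12.3 7.7083
-0.083 -0.0781 19.1 7.9583
-0.085 -0.0806 4.9 8.2083
```

```bash
python3 - <<'E'
from h import *
for y in(-.0855,-.087,-.0885):
    robot.move_linear([.644,y,.112],.03); s=robot.get_state(); print(y,s["ee_pos"][1],s["force"])
    if s["force"][1]<0.5: break
robot.gripper_to(.048);robot.pause(.3)
robot.gripper_to(.0); s=robot.get_state(); print(s["ee_pos"],s["opening"],s["force"])
robot.gripper_to(.048)
robot.move_linear([.644,s["ee_pos"][1],.2],.2)
robot.move_ptp([.5,.08,.42],[[0,1,0],[1,0,0],[0,0,-1]])
ci=robot.camera_info("wrist");im=robot.grab_frame("wrist");cv2.imwrite("pics/w1.png",im[:,:,::-1]);np.save("w1.npy",ci,allow_pickle=True)
im=robot.grab_frame("scene");crop(im,150,130,340,320,3,"scene1c.png")
E
```

```text
-0.0855 -0.08430414804997455 [ 9.35024681  4.97127049 -3.73391232]
-0.087 -0.08434819929075293 [ 9.11075286 10.41847514 -2.19978326]
-0.0885 -0.08446097421514172 [ 8.03132526 16.93350499 -1.14337945]
[ 0.64547062 -0.08844376  0.11223759] 0.02191868754292869 [11.173932   -1.55992112 -6.72321652]
```

View pics/w1.png

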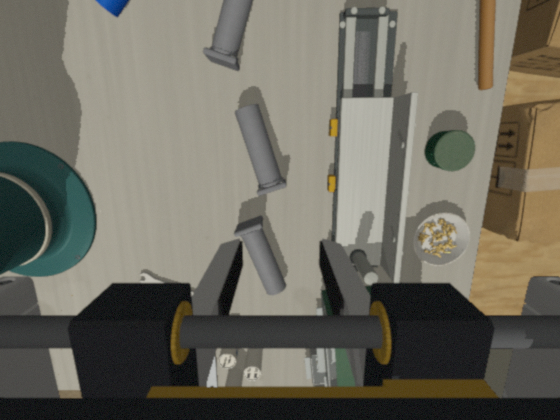

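View pics/scene1c.png

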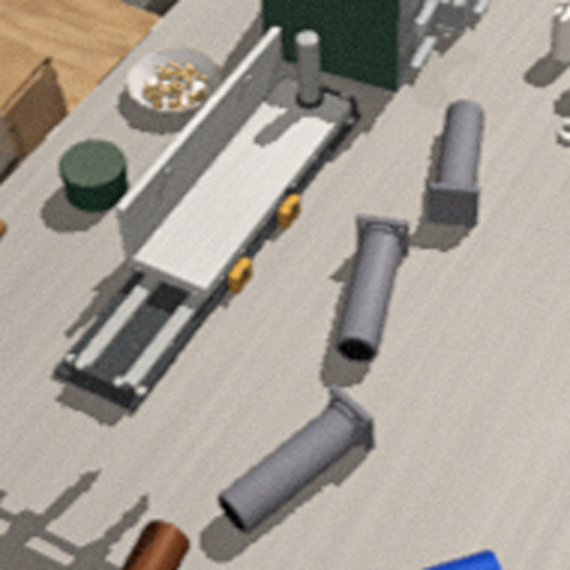

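```bash
python3 - <<'E'
from h import *
np.set_printoptions(precision=4,suppress=True)
ci=np.load("w1.npy",allow_pickle=True).item()
im=cv2.imread("pics/w1.png")[:,:,::-1]
for n,u,v,z in (("test",333,128,.026),("load",332,184,.026),("posttop",356,254,.13),("deckL",365,97,.038),("A foot",251,226,.03),("A top",278,289,.03),("B foot",271,187,.03),("B top",247,107,.03),("C foot",223,59,.03)): print(n,onz(ci,u,v,z))
crop(im,290,80,430,230,4,"w1c.png")
robot.move_ptp([.53,.05,.2],[[0,1,0],[1,0,0],[0,0,-1]])
ci=robot.camera_info("wrist");im=robot.grab_frame("wrist");cv2.imwrite("pics/w2.png",im[:,:,::-1]);np.save("w2.npy",ci,allow_pickle=True)
E
```

```text
test [0.5912 0.1585 0.026 ]
load [0.5936 0.0597 0.026 ]
posttop [ 0.6187 -0.0341  0.13  ]
deckL [0.6403 0.2082 0.038 ]
A foot [ 0.4439 -0.0195  0.03  ]
A top [ 0.4944 -0.1511  0.03  ]
B foot [0.4822 0.0549 0.03  ]
B top [0.4425 0.193  0.03  ]
C foot [0.4052 0.2678 0.03  ]
```

View pics/w2.png

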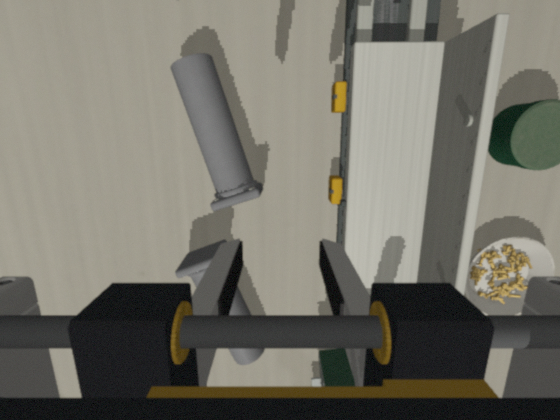

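```bash
python3 - <<'E'
from h import *
np.set_printoptions(precision=4,suppress=True)
ci=np.load("w2.npy",allow_pickle=True).item()
im=cv2.imread("pics/w2.png")[:,:,::-1]
for n,u,v,z in (("deckL",398,42,.038),("test",340,97,.026),("load",336,190,.026)): print(n,onz(ci,u,v,z))
print("post",onz(robot.camera_info("scene"),150+307/3,130+38/3,.13))
crop(im,310,70,380,230,5,"w2c.png")
a=cv2.imread("pics/w2c.png");b=cv2.imread("pics/w1c.png")[:800//4*3,80:330]
cv2.imwrite("pics/w2d.png",a[150:750])
E
```

```text
deckL [0.6427 0.207  0.038 ]
test [0.592  0.1588 0.026 ]
load [0.5925 0.0613 0.026 ]
post [ 0.6441 -0.0766  0.13  ]
```

View pics/w2d.png

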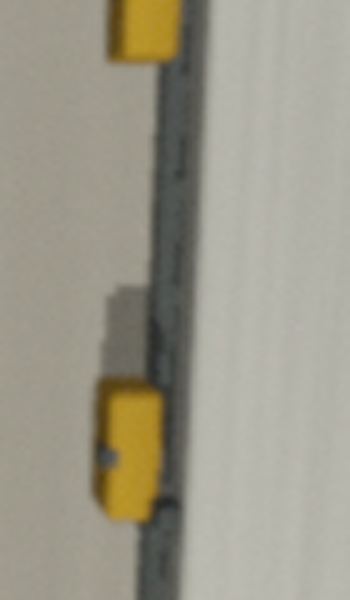

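```bash
python3 - <<'E'
from h import *
np.set_printoptions(precision=4,suppress=True)
ci=np.load("w2.npy",allow_pickle=True).item()
print(onz(ci,343.4,200,.035))
robot.move_ptp([.57,-.04,.165],[[0,1,0],[1,0,0],[0,0,-1]])
ci=robot.camera_info("wrist");im=robot.grab_frame("wrist");cv2.imwrite("pics/w3.png",im[:,:,::-1]);np.save("w3.npy",ci,allow_pickle=True)
p=proj(ci,[.592,.0605,.026])[0].astype(int);print(p)
u,v=np.clip(p-[60,75],0,None);print(u,v)
crop(im,u,v,u+160,v+150,4,"w3c.png")
E
```

```text
[0.5994 0.0519 0.035 ]
[303 101]
243 26
```

View pics/w3c.png

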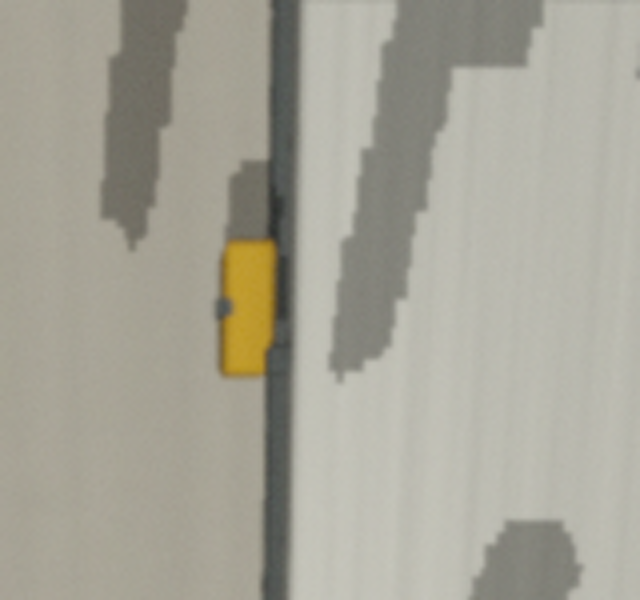

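```bash
python3 - <<'E'
from h import *
ey=np.array([[0,1,0],[1,0,0],[0,0,-1.]])
robot.move_linear([.57,-.04,.2],.2)
robot.move_ptp([.645,-.0766,.2],ey)
print(robot.move_linear([.645,-.0766,.112],.1,threshold=8))
robot.gripper_to(0)
s=robot.get_state();print(s["ee_pos"],s["opening"],s["force"])
f0=s["force"][1]
y=-.0766
while y<-.057:
    y+=.0015; robot.move_linear([.645,y,.112],.03); s=robot.get_state()
    print(round(y,4),round(s["ee_pos"][1],4),round(s["force"][1]-f0,1),round(s["opening"],4))
E
```

```text
False
[ 0.64557938 -0.07657148  0.11227498] 0.023384010911315315 [ 5.3664369   0.62503195 -0.97809902]
-0.0751 -0.075 -0.7 0.0237
-0.0736 -0.0736 -0.3 0.0235
-0.0721 -0.0721 -1.3 0.0239
-0.0706 -0.0706 -0.7 0.0236
-0.0691 -0.069 -1.0 0.0234
-0.0676 -0.0676 -0.3 0.0235
-0.0661 -0.0661 -0.5 0.0238
-0.0646 -0.0646 -1.2 0.0236
-0.0631 -0.0631 -1.1 0.0239
-0.0616 -0.0616 -1.4 0.0238
-0.0601 -0.0601 0.2 0.0237
-0.0586 -0.0586 -1.3 0.0233
-0.0571 -0.0571 -0.3 0.0231
-0.0556 -0.0556 -0.5 0.0236
```

```bash
python3 - <<'E'
from h import *
robot.gripper_to(.048)
robot.move_linear([.645,-.0556,.16],.15)
robot.gripper_to(0)
robot.move_linear([.645,-.030,.16],.15)
robot.move_linear([.645,-.030,.108],.1)
f0=robot.get_state()["force"][1]
y=-.034
while y>-.078:
    y-=.0015; robot.move_linear([.645,y,.108],.04); s=robot.get_state(); f=s["force"][1]-f0
    print(round(y,4),round(s["ee_pos"][1],4),round(f,1))
    if f>35: break
E
```

```text
-0.0355 -0.0361 0.3
-0.037 -0.0371 1.4
-0.0385 -0.0385 0.5
-0.04 -0.0401 0.6
-0.0415 -0.0417 -0.1
-0.043 -0.0432 0.0
-0.0445 -0.0447 0.9
-0.046 -0.0462 0.8
-0.0475 -0.0477 1.0
-0.049 -0.0492 0.8
-0.0505 -0.0507 -0.2
-0.052 -0.0522 1.5
-0.0535 -0.0537 0.9
-0.055 -0.0552 0.7
-0.0565 -0.056 4.0
-0.058 -0.0562 10.8
-0.0595 -0.0563 16.7
-0.061 -0.0564 22.5
-0.0625 -0.0565 28.1
-0.064 -0.0566 34.3
-0.0655 -0.0566 40.9
```

```bash
python3 - <<'E'
from h import *
ey=np.array([[0,1,0],[1,0,0],[0,0,-1.]])
robot.move_linear([.645,-.03,.108],.1)
robot.move_linear([.645,-.03,.16],.15)
robot.gripper_to(.048)
robot.move_linear([.645,-.0764,.16],.15)
robot.move_linear([.645,-.0764,.112],.1)
robot.gripper_to(0)
for y in np.arange(-.0764,-.027,.006):
    robot.move_linear([.645,y,.112],.05); print(round(y,4),robot.get_state()["force"][1])
robot.gripper_to(.048)
robot.move_linear([.645,y,.2],.15)
robot.move_ptp([.57,-.015,.19],ey)
ci=robot.camera_info("wrist");im=robot.grab_frame("wrist");np.save("w4.npy",ci,allow_pickle=True);cv2.imwrite("pics/w4.png",im[:,:,::-1])
p=proj(ci,[[.592,.0605,.026],[.592,.1587,.026]]);print(p)
u=int(p[0][0])-20
r=cv2.resize(im[:240,u:u+60,::-1],None,fx=2.5,fy=2.5,interpolation=cv2.INTER_CUBIC)
w2=cv2.imread("pics/w2.png");w3=cv2.imread("pics/w3.png")
a=cv2.resize(w2[60:240,315:375],None,fx=3.33,fy=3.33,interpolation=cv2.INTER_CUBIC)[:600]
b=cv2.resize(w3[0:240,283:343],None,fx=2.5,fy=2.5,interpolation=cv2.INTER_CUBIC)
s=robot.grab_frame("scene")[:,:,::-1]
c=cv2.resize(s[180:240,215:265],None,fx=5,fy=5,interpolation=cv2.INTER_CUBIC);c=np.vstack([c,np.zeros((300,250,3),np.uint8)])
cv2.imwrite("pics/m1.png",np.hstack([a,b,r,c]))
E
```

```text
-0.0764 0.6058918398151077
-0.0704 1.195917785623641
-0.0644 1.1642982651123193
-0.0584 0.734817736036476
-0.0524 0.8127538722028703
-0.0464 1.83687366324106
-0.0404 1.4293535469179088
-0.0344 1.449739078278438
-0.0284 0.9160922341056641
[[303.37048896 130.26408811]
 [305.47448734  22.15381472]]Traceback (most recent call last):
  File "<stdin>", line 23, in <module>
    return _nx.concatenate(arrs, 1, dtype=dtype, casting=casting)
           ~~~~~~~~~~~~~~~^^^^^^^^^^^^^^^^^^^^^^^^^^^^^^^^^^^^^^^
ValueError: all the input array dimensions except for the concatenation axis must match exactly, but along dimension 0, the array at index 0 has size 599 and the array at index 1 has size 600
```

```bash
python3 - <<'E'
from h import *
s=robot.grab_frame("scene");S=robot.camera_info("scene");print(robot.get_state()["time"])
f=lambda im,x,y,w,h,k:cv2.resize(im[y:y+h,x:x+w],(w*k,h*k),interpolation=cv2.INTER_CUBIC)
g=[cv2.imread(f"pics/{n}.png") for n in("w2","w3","w4")]
m=np.hstack([f(g[0],315,60,50,200,3),f(g[1],283,10,50,200,3),f(g[2],283,10,50,200,3),f(s[:,:,::-1].copy(),210,175,60,100,6)[:600]])
cv2.imwrite("pics/m1.png",m);print(m.shape)
E
```

```text
36.0667
(600, 810, 3)
```

View pics/m1.png

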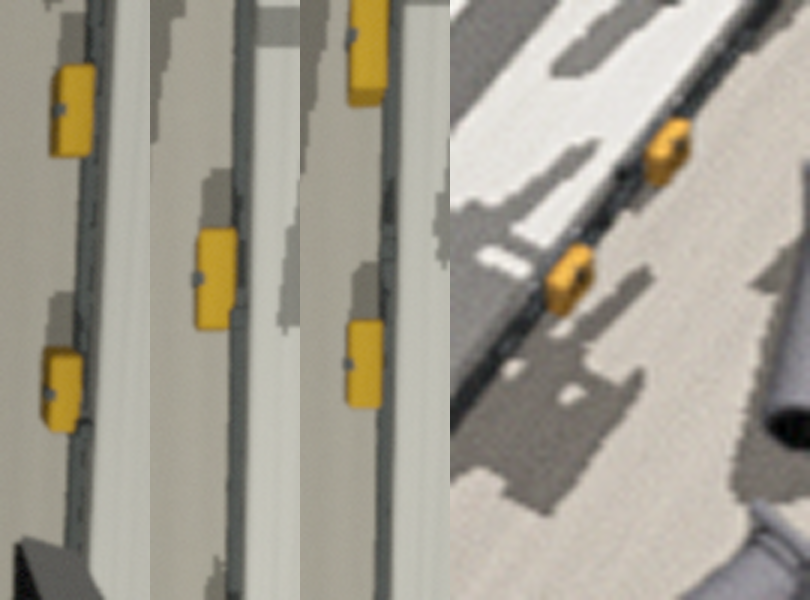

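```bash
python3 - <<'E'
from h import *
ey=np.array([[0,1,0],[1,0,0],[0,0,-1.]])
robot.move_linear([.57,-.015,.21],.2)
robot.move_ptp([.645,-.0284,.2],ey)
robot.move_linear([.645,-.0284,.112],.15)
robot.gripper_to(0)
robot.move_linear([.645,-.0644,.112],.1)
robot.gripper_to(.048); robot.pause(.3)
robot.move_linear([.645,-.0644,.16],.15)
robot.gripper_to(0)
robot.move_linear([.645,-.030,.16],.2)
robot.move_linear([.645,-.030,.108],.15)
f0=robot.get_state()["force"][1]
for y in np.arange(-.037,-.053,-.001):
    robot.move_linear([.645,y,.108],.04)
    F=[]
    for _ in range(4): robot.pause(.02); F.append(robot.get_state()["force"][1]-f0)
    print(round(y,4),round(robot.get_state()["ee_pos"][1],4),np.round(F,1))
    if np.mean(F)>8: break
E
```

```text
-0.037 -0.0372 [-0.3 -0.9 -0.6 -0.4]
-0.038 -0.0379 [ 0.3 -0.5 -0.1 -1.4]
-0.039 -0.039 [-0.8 -0.9 -0.8 -0.8]
-0.04 -0.04 [ 0.1 -0.3 -0.4  0.1]
-0.041 -0.041 [-0.6 -0.5 -1.  -1.4]
-0.042 -0.042 [-1.  -1.  -1.  -0.2]
-0.043 -0.043 [-0.6 -0.6 -0.3 -0.2]
-0.044 -0.044 [-1.  -1.4  0.8 -0.2]
-0.045 -0.045 [-0.4  0.8 -0.5  1.1]
-0.046 -0.046 [ 0.8  1.4  0.5 -0.1]
-0.047 -0.0471 [-0.1  1.2 -0.3 -0. ]
-0.048 -0.0481 [-1.1 -0.   0.1 -0.5]
-0.049 -0.0491 [ 0.2 -0.2 -0.2  0.7]
-0.05 -0.0501 [-0.1 -0.5 -1.2  0.3]
-0.051 -0.0511 [ 0.8  0.4  0.1 -0.1]
-0.052 -0.0521 [-0.5  0.1 -1.1 -0. ]
```

```bash
python3 - <<'E'
from h import *
print(robot.get_state()["ee_pos"],robot.get_state()["opening"])
s=robot.grab_frame("scene");d=robot.grab_frame("side")
f=lambda im,x,y,w,h,k:cv2.resize(im[y:y+h,x:x+w,::-1].copy(),(w*k,h*k),interpolation=cv2.INTER_CUBIC)
cv2.imwrite("pics/m2.png",np.hstack([f(s,215,125,80,110,5),f(d,300,170,80,110,5)]))
E
```

```text
[ 0.64500813 -0.05206655  0.10802153] 0.00027261651435872406
```

View pics/m2.png

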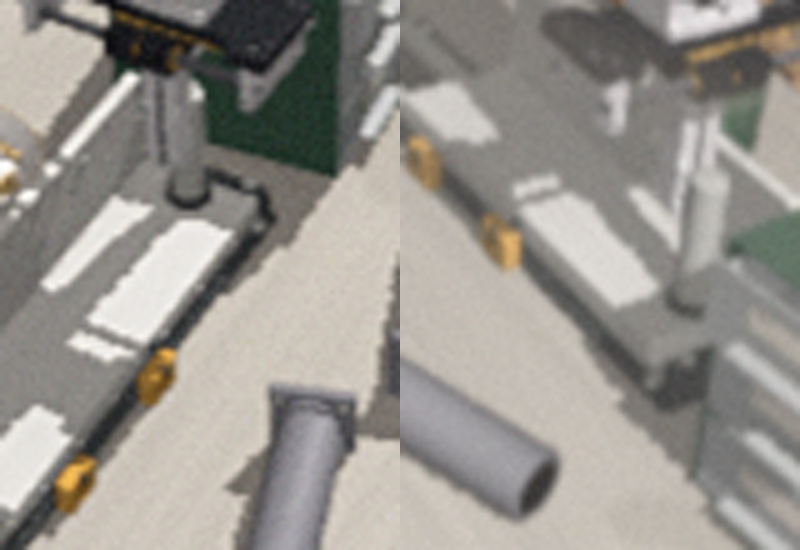

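```bash
python3 - <<'E'
from h import *
np.set_printoptions(precision=4,suppress=True)
S=robot.camera_info("scene");print(onz(S,252.4,143,.13), proj(S,[[.645,-.0644,.13],[.645,-.0764,.13]]))
ey=robot.get_state()["tool_rot"]
for y in np.arange(-.053,-.062,-.001):
    robot.move_linear([.645,y,.108],.04)
    F=[]
    for _ in range(4): robot.pause(.02); F.append(robot.get_state()["force"])
    f=np.mean(F,0); print(round(y,4),round(robot.get_state()["ee_pos"][1],4),f.round(1))
    if f[1]>9: break
# approach from the right side too: measure post by pushing left
robot.move_linear([.645,-.04,.108],.1);robot.move_linear([.645,-.04,.16],.15)
ci=robot.camera_info("wrist");im=robot.grab_frame("wrist");cv2.imwrite("pics/w5.png",im[:,:,::-1]);np.save("w5.npy",ci,allow_pickle=True)
E
```

```text
[ 0.6431 -0.0753  0.13  ] [[250.1718 144.8106]
 [252.0521 142.6164]]
-0.053 -0.0531 [0.2 0.6 0.4]
-0.054 -0.0541 [0.2 0.5 0.4]
-0.055 -0.0551 [ 0.4  0.6 -0.1]
-0.056 -0.056 [0.7 1.8 0. ]
-0.057 -0.0561 [0.  5.6 0.6]
-0.058 -0.0562 [-0.2  8.8  1.6]
-0.059 -0.0562 [-1.2 13.5  1.5]
```

```bash
python3 - <<'E'
from h import *
robot.gripper_to(.048)
robot.move_linear([.645,-.0764,.16],.15)
robot.move_linear([.645,-.0764,.112],.15)
robot.gripper_to(0)
o=[]
for y in np.arange(-.0764,-.0525,.0006):
    robot.move_linear([.645,y,.112],.02); s=robot.get_state();o.append((round(y*1e3,1),round((s["ee_pos"][1]-y)*1e3,2),round(s["force"][1],1)))
print(o,s["time"])
E
```

```text
[(np.float64(-76.4), np.float64(-0.02), np.float64(0.2)), (np.float64(-75.8), np.float64(-0.22), np.float64(-0.1)), (np.float64(-75.2), np.float64(-0.28), np.float64(0.3)), (np.float64(-74.6), np.float64(-0.26), np.float64(-0.9)), (np.float64(-74.0), np.float64(-0.24), np.float64(-1.3)), (np.float64(-73.4), np.float64(-0.25), np.float64(-1.0)), (np.float64(-72.8), np.float64(-0.26), np.float64(-0.7)), (np.float64(-72.2), np.float64(-0.24), np.float64(-0.9)), (np.float64(-71.6), np.float64(-0.24), np.float64(0.5)), (np.float64(-71.0), np.float64(-0.27), np.float64(-0.6)), (np.float64(-70.4), np.float64(-0.25), np.float64(-1.9)), (np.float64(-69.8), np.float64(-0.26), np.float64(-0.6)), (np.float64(-69.2), np.float64(-0.25), np.float64(-1.0)), (np.float64(-68.6), np.float64(-0.27), np.float64(-0.6)), (np.float64(-68.0), np.float64(-0.24), np.float64(-1.2)), (np.float64(-67.4), np.float64(-0.26), np.float64(-1.2)), (np.float64(-66.8), np.float64(-0.29), np.float64(-1.1)), (np.float64(-66.2), np.float64(-0.28), np.float64(-0.6)), (np.float64(-65.6), np.float64(-0.26), np.float64(-1.0)), 
[... 522 characters left out ...]
p.float64(-59.6), np.float64(-0.28), np.float64(-0.3)), (np.float64(-59.0), np.float64(-0.25), np.float64(-1.1)), (np.float64(-58.4), np.float64(-0.29), np.float64(-1.1)), (np.float64(-57.8), np.float64(-0.26), np.float64(-0.7)), (np.float64(-57.2), np.float64(-0.29), np.float64(-1.8)), (np.float64(-56.6), np.float64(-0.3), np.float64(-0.1)), (np.float64(-56.0), np.float64(-0.28), np.float64(-0.9)), (np.float64(-55.4), np.float64(-0.26), np.float64(-0.7)), (np.float64(-54.8), np.float64(-0.28), np.float64(-0.1)), (np.float64(-54.2), np.float64(-0.29), np.float64(-0.9)), (np.float64(-53.6), np.float64(-0.26), np.float64(-1.1)), (np.float64(-53.0), np.float64(-0.29), np.float64(-1.6))] 62.0833
```

```bash
cat >> h.py <<'E'
def cols(name="scene",im=None,ci=None):
    """lying grey columns: (foot xy, top xy) from grey mask; bench/shadow are beige (r>b)"""
    if im is None: ci=robot.camera_info(name); im=robot.grab_frame(name)
    f=cv2.GaussianBlur(im,(3,3),0).astype(int)
    m=((abs(f[...,0]-f[...,2])<14)&(f.max(2)<165)&(f.min(2)>35)&(f[...,2]>=f[...,1]-2)).astype(np.uint8)
    m=cv2.morphologyEx(m,cv2.MORPH_OPEN,np.ones((3,3),np.uint8))
    n,l,st,c=cv2.connectedComponentsWithStats(m); out=[]
    for i in range(1,n):
        if not 200<st[i,4]<6000: continue
        p=onz(ci,*c[i],.025)
        v,u=np.nonzero(l==i); P=np.array([onz(ci,a,b,.025)[:2] for a,b in zip(u,v)])
        ev,E=np.linalg.eigh(np.cov(P.T)); a=(P-P.mean(0))@E[:,1]; L=np.ptp(a)
        out.append((st[i,4],c[i].round(0),p[:2].round(4),round(float(np.degrees(np.arctan2(E[1,1],E[0,1]))),1),round(float(L),3),round(float(np.sqrt(ev[0])),4)))
    return out
E
python3 - <<'E'
from h import *
w=cv2.imread("pics/w1.png")[:,:,::-1];s=cv2.imread("pics/scene0.png")[:,:,::-1]
for u,v in((258,140),(262,150),(263,260),(233,30),(282,240),(200,200)):print("w",u,v,w[v,u])
for u,v in((303,170),(270,235),(250,285),(262,250),(300,260),(120,330),(190,340)):print("s",u,v,s[v,u])
for x in cols(im=w,ci=np.load("w1.npy",allow_pickle=True).item()):print("w",*x)
for x in cols(im=s,ci=robot.camera_info("scene")):print("s",*x)
d=cv2.imread("pics/side0.png")[:,:,::-1]
for x in cols(im=d,ci=robot.camera_info("side")):print("d",*x)
E
```

```text
w 258 140 [122 121 120]
w 262 150 [119 119 120]
w 263 260 [125 127 124]
w 233 30 [116 115 115]
w 282 240 [161 158 143]
w 200 200 [161 156 143]
s 303 170 [142 139 146]
s 270 235 [159 154 161]
s 250 285 [137 133 137]
s 262 250 [119 113 107]
s 300 260 [206 197 186]
s 120 330 [181 186 180]
s 190 340 [65 37 22]
w 1773 [229.  32.] [0.4162 0.3082] 68.5 0.106 0.0126
w 758 [361.  66.] [0.6344 0.2574] 90.9 0.096 0.0066
w 1983 [259. 149.] [0.4619 0.1233] 107.1 0.154 0.0118
w 1583 [261. 254.] [ 0.4621 -0.0791] 110.9 0.161 0.0121
w 2266 [526. 332.] [ 1.0141 -0.2529] 177.4 0.155 0.0237
w 2333 [ 33. 332.] [-0.0198 -0.2536] -173.9 0.17 0.0236
s 819 [254. 109.] [ 0.7976 -0.3485] 139.8 0.329 0.034
s 203 [256. 166.] [ 0.637  -0.0835] 85.2 0.074 0.0164
s 533 [302. 186.] [ 0.4598 -0.0693] 110.8 0.187 0.0138
s 568 [273. 223.] [0.4681 0.11  ] 108.3 0.171 0.0144
s 356 [186. 252.] [0.6375 0.3244] 92.1 0.081 0.0194
s 914 [249. 283.] [0.4247 0.3295] 74.0 0.168 0.0151
s 229 [ 40. 300.] [0.8916 0.6353] -159.2 0.102 0.0084
s 274 [ 93. 364.] [0.6441 0.7058] 57.5 0.087 0.007
s 945 [101. 379.] [0.5995 0.7254] 58.7 0
[... 649 characters left out ...]
5. 131.] [1.1113 0.5391] -138.1 0.346 0.0313
d 426 [239. 189.] [0.4166 0.3147] 71.5 0.211 0.014
d 425 [ 34. 194.] [-0.2182  0.5841] 89.2 0.183 0.0169
d 2296 [108. 218.] [-0.0138  0.3335] 91.6 0.273 0.0441
d 1519 [293. 237.] [ 0.4619 -0.0043] 92.2 0.39 0.0219
d 653 [363. 243.] [ 0.6342 -0.117 ] 55.0 0.217 0.0216
d 417 [388. 253.] [ 0.6715 -0.1857] 50.2 0.164 0.0104
d 1250 [403. 284.] [ 0.6304 -0.2975] 51.8 0.224 0.0331
d 243 [430. 276.] [ 0.7132 -0.3069] 47.5 0.087 0.0099
d 274 [413. 316.] [ 0.5821 -0.3895] -162.6 0.067 0.0102
d 2626 [435. 376.] [ 0.5177 -0.5319] -158.0 0.351 0.0217
d 354 [543. 364.] [ 0.7409 -0.6119] -165.7 0.136 0.0043
d 761 [464. 395.] [ 0.5388 -0.5866] -156.4 0.143 0.0068
```

```bash
cat >> h.py <<'E'
XF,ZD=.690,.038
def Rz(a): return cv2.Rodrigues(np.array([0,0,a]))[0]
def Rf(th,s):   # at the fence: tool y=s*Y, z=(sin th,0,-cos th)
    y=np.array([0,s,0.]); z=np.array([np.sin(th),0,-np.cos(th)]); return np.column_stack([np.cross(y,z),y,z])
def rel(dp,v=.2,**k): return robot.move_linear(robot.get_state()["ee_pos"]+np.array(dp),v,**k)
def pick(c,alpha,d,th,s):
    """c: grip point xy on bench, alpha: foot->top angle (deg), tool tilt th, s sign at fence"""
    R=Rz(np.radians(alpha-180))@Rf(th,s); a=-R[:,2]
    p=np.array([*c,.027]); robot.gripper_to(.094)
    robot.move_ptp(p+.13*a,R); robot.move_linear(p,.2,threshold=15)
    robot.gripper_to(0); st=robot.get_state(); print("pick",st["opening"],st["grasp_force"],st["ee_pos"])
    robot.move_linear(p+[0,0,.2],.25); st=robot.get_state(); print("up",st["opening"],st["grasp_force"],st["time"])
    return st["opening"]>.035
def lay(y,d,th,s):
    R=Rf(th,s); x=XF-d-.014
    robot.move_ptp([x,y,.25],R)
    robot.move_linear([x,y,ZD+.036],.2)
    print("down",robot.move_linear([x,y,ZD+.022],.05,threshold=4),robot.get_state()["ee_pos"],robot.get_state()["opening"])
    print("butt",rel([.03,0,0],.05,threshold=6),robot.get_state()["ee_pos"],robot.get_state()["force"])
    robot.gripper_to(.062); rel(-.12*R[:,2],.25); print(robot.get_state()["time"])
def lift(y,s,g=.118,t0=.35,t1=-.2):
    def P(b): return [XF-.027*np.sin(b)-g*np.cos(b),y,ZD+(.027-.004*np.cos(b))*np.cos(b)+g*np.sin(b)]
    T=lambda b:Rf(t0+(t1-t0)*b/(np.pi/2),s)
    B=np.radians([0,12,24,36,48,60,70,80,90])
    for b in B: assert robot.ik(P(b),T(b)) is not None,b
    p=np.array(P(0)); robot.gripper_to(.08); robot.move_ptp(p-.09*T(0)[:,2],T(0)); robot.move_linear(p,.2,threshold=15)
    robot.gripper_to(0); st=robot.get_state(); print("grip",st["opening"],st["ee_pos"])
    for b in B[1:]:
        robot.move_linear(P(b),.08,frame=T(b)); st=robot.get_state(); print(int(np.degrees(b)),st["force"].round(1),round(st["opening"],4),end=" ")
    print(st["time"])
E
python3 - <<'E'
from h import *
rp=robot.get_state()["ee_pos"]
robot.move_linear([.645,-.0644,.112],.08)
robot.gripper_to(.048);robot.move_linear([.645,-.0644,.2],.25)
for x in cols("scene"):
    if .35<x[2][0]<.52: print(x)
a=np.radians(71);c=np.array([.403,.267])+.053*np.array([np.cos(a),np.sin(a)])
if pick(c,71,.058,0,1): lay(.1860,.058,0,1)
E
```

```text
(np.int32(542), array([302., 186.]), array([ 0.4605, -0.0711]), 110.5, 0.186, 0.0138)
(np.int32(578), array([273., 223.]), array([0.4674, 0.1109]), 108.1, 0.174, 0.0145)
(np.int32(911), array([249., 283.]), array([0.4242, 0.3288]), 74.3, 0.167, 0.015)
pick 0.04327206864467704 29.988096356391907 [0.42021508 0.31712834 0.02701395]
up 0.043565938462334336 29.990505874156952 68.575
down True [0.61878017 0.18622848 0.06198302] 0.04365286564629736
butt True [0.61933305 0.18628696 0.06196176] [-0.40007509  0.41064717  5.1649953 ]
73.2417
```

```bash
python3 - <<'E'
s=open("h.py").read()
s=s.replace('''    for b in B[1:]:''','''    g=butt(); B=np.radians([0,12,24,36,48,60,70,80,90])
    for b in B[1:]:''')
s=s.replace('''p=np.array(P(0)); robot.g''','''p=np.array(P(0))-[off,0,0]; robot.g''').replace("t1=-.2):","t1=-.2,off=.012):")
s+='''
def butt(n=14):
    f0=np.mean([robot.get_state()["force"] for _ in range(3)],0); p=robot.get_state()["ee_pos"].copy()
    for i in range(n):
        p[0]+=.0025; robot.move_linear(p,.06); st=robot.get_state(); f=st["force"]-f0
        if f[0]<-6: break
    print("butt",i,f.round(1),st["ee_pos"].round(4),"g",round(XF-st["ee_pos"][0],4)); return XF-st["ee_pos"][0]
'''
open("h.py","w").write(s)
E
python3 - <<'E'
from h import *
lift(.186,1)
E
```

```text
grip 0.04332001973163415 [0.56008106 0.18610812 0.06115041]
butt 3 [-8.  -0.7  8.6] [0.57   0.1863 0.0614] g 0.12
12 [ 0.6 -0.3 -4.1] 0.0435 24 [ 1.1  0.  -3.1] 0.0437 36 [-0.3  0.3 -4. ] 0.0434 48 [-6.2  0.8 -0.8] 0.0431 59 [-0.6  0.5 -5.3] 0.0437 70 [-0.8 -0.1 -4.9] 0.043 80 [-1.3  0.5 -4.9] 0.0429 90 [-1.6 -0.4 -4.5] 0.0425 79.9583
```

```bash
python3 - <<'E'
from h import *
s=robot.grab_frame("scene");d=robot.grab_frame("side")
f=lambda im,x,y,w,h,k:cv2.resize(im[y:y+h,x:x+w,::-1].copy(),(w*k,h*k),interpolation=cv2.INTER_CUBIC)
cv2.imwrite("pics/m3.png",np.hstack([f(s,160,140,130,130,3),f(d,270,140,130,130,3)]))
E
```

```text
(no output)
```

View pics/m3.png

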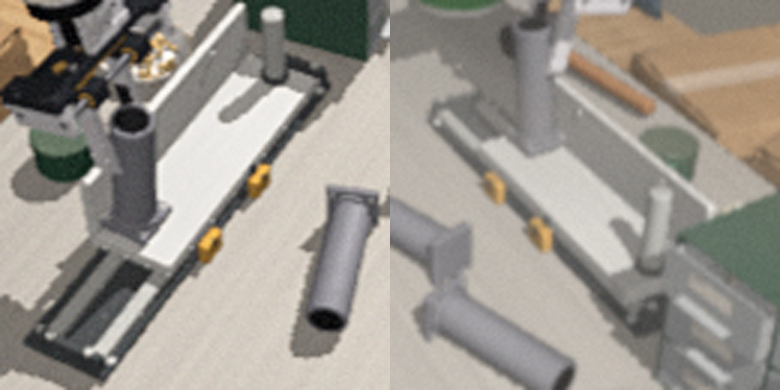

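```bash
cat >> h.py <<'E'
def seat(y,s):
    f0=robot.get_state()["force"][2]; p=robot.get_state()["ee_pos"].copy()
    for i in range(12):
        p[2]-=.001; robot.move_linear(p,.05); f=robot.get_state()["force"][2]-f0
        if f>5: break
    print("seat",i,round(f,1),robot.get_state()["ee_pos"].round(4))
    robot.gripper_to(.066); rel([0,0,.085],.25)
def nudge(y,s,th=.6):
    R=Rf(th,s); robot.gripper_to(0)
    robot.move_ptp([XF-.15,y,.17],R); p=np.array([XF-.115,y,ZD+.031]); robot.move_linear(p,.25)
    f0=np.mean([robot.get_state()["force"] for _ in range(3)],0); v=.04
    print(robot.move_linear([XF-.082,y,p[2]],.1,threshold=6),end=" "); p=robot.get_state()["ee_pos"].copy()
    for i in range(22):
        p[0]+=.0015; robot.move_linear(p,.05); st=robot.get_state(); f=st["force"]-f0
        if f[0]<-5: break
    print("nudge",i,f.round(1),st["ee_pos"].round(4),"x to fence",round(XF-st["ee_pos"][0],4),st["time"])
    rel([-.06,0,.0],.25); rel([0,0,.12],.3)
E
python3 - <<'E'
from h import *
seat(.186,1); nudge(.186,1)
for x in cols("scene"):
    if .35<x[2][0]<.52: print(x)
print(robot.get_state()["time"])
E
```

```text
seat 4 9.7 [0.6628 0.1863 0.1539]
False nudge 9 [-5.8  0.   2.6] [0.6224 0.186  0.069 ] x to fence 0.0676 88.5167
(np.int32(506), array([302., 187.]), array([ 0.4597, -0.0682]), 111.2, 0.191, 0.0138)
(np.int32(548), array([273., 223.]), array([0.468 , 0.1101]), 108.4, 0.171, 0.0145)
90.0583
```

```bash
sed -i '/print("butt",rel/d' h.py; python3 - <<'E'
from h import *
if pick([.457,-.066],-69.1,.058,0,-1):
    lay(.026,.058,0,-1); lift(.026,-1); seat(.026,-1)
    st=robot.get_state();print(st["time"],st["opening"])
    d=robot.grab_frame("side"); np.save("d.npy",d); np.save("s.npy",robot.grab_frame("scene"))
    nudge(.026,-1)
for x in cols("scene"):
    if .35<x[2][0]<.52: print(x)
E
```

```text
pick 0.04325075478834997 29.999838173389435 [ 0.45698995 -0.06602917  0.02699246]
up 0.04318694621766734 29.998658001422882 95.1583
down True [0.61877058 0.02609505 0.06185807] 0.04394356386965107
99.4833
grip 0.04340734135978317 [0.56006408 0.02604504 0.06112916]
butt 3 [-6.1  1.   8.8] [0.5702 0.026  0.0614] g 0.1198
12 [ 1.   0.1 -2.6] 0.0432 24 [ 2.1 -0.7 -4.4] 0.0435 36 [-0.2 -0.1 -4.8] 0.0437 48 [-0.  -1.2 -4.8] 0.0434 59 [-2.8  0.3 -4.2] 0.0431 70 [-0.7  0.7 -4.8] 0.0431 80 [-0.2  0.8 -5.2] 0.0432 90 [-3.1 -0.1 -6.2] 0.0424 106.2083
seat 5 9.0 [0.6627 0.0259 0.1518]
108.7667 0.0660015620481202Traceback (most recent call last):
  File "<stdin>", line 6, in <module>
  File "h.py", line 72, in nudge
    robot.move_ptp([XF-.15,y,.17],R); p=np.array([XF-.115,y,ZD+.031]); robot.move_linear(p,.25)
                                                                       ~~~~~~~~~~~~~~~~~^^^^^^^
rig.PlanningError: the arm cannot follow that straight line within its joint ranges
```

```bash
python3 - <<'E'
from h import *
rel([0,0,.05],.3)
try: nudge(.026,1)
except robot.PlanningError as e: print(e)
for x in cols("scene"):
    if .35<x[2][0]<.52: print(x)
print(robot.get_state()["time"],robot.get_state()["qpos"].round(2))
E
```

```text
False nudge 10 [-7.5 -0.4  2.2] [0.6237 0.0261 0.069 ] x to fence 0.0663 118.1583
(np.int32(571), array([273., 223.]), array([0.4678, 0.1103]), 108.5, 0.171, 0.0143)
119.5 [ 0.95  0.31 -1.21  2.23  1.17  0.42  0.4 ]
```

```bash
python3 - <<'E'
from h import *
robot.move_ptp([.5,.1,.3],Rf(0,1))
if pick([.464,.1166],107.5,.065,.44,1):
    lay(.106,.065,.44,1); lift(.106,1)
print(robot.get_state()["time"])
f=lambda im,x,y,w,h,k:cv2.resize(im[y:y+h,x:x+w,::-1].copy(),(w*k,h*k),interpolation=cv2.INTER_CUBIC)
cv2.imwrite("pics/m4.png",np.hstack([f(robot.grab_frame("scene"),160,130,130,130,3),f(robot.grab_frame("side"),270,140,130,130,3)]))
E
```

```text
pick 0.043335687501876406 29.998997747898102 [0.463983   0.11660127 0.02702171]
up 0.042915338033775424 29.998082220554352 126.1833
down True [0.6116517  0.10592918 0.06205874] 0.043420048868262597
130.0167
grip 0.043763527839884304 [0.56008612 0.10596989 0.0611017 ]
butt 2 [-13.5  -0.9  14.8] [0.5667 0.1062 0.061 ] g 0.1233
12 [ 0.3  0.8 -2.9] 0.0433 24 [ 0.5  0.5 -3.2] 0.0432 36 [-0.8 -0.9 -4.5] 0.0435 48 [-17.4  -1.5   5.3] 0.0436 59 [-1.4  0.  -4.6] 0.0432 70 [-0.8  0.5 -4.3] 0.043 80 [-0.9 -0.7 -4.5] 0.0432 90 [-2.  -1.  -4.1] 0.0425 136.1417
136.1417
```

View pics/m4.png

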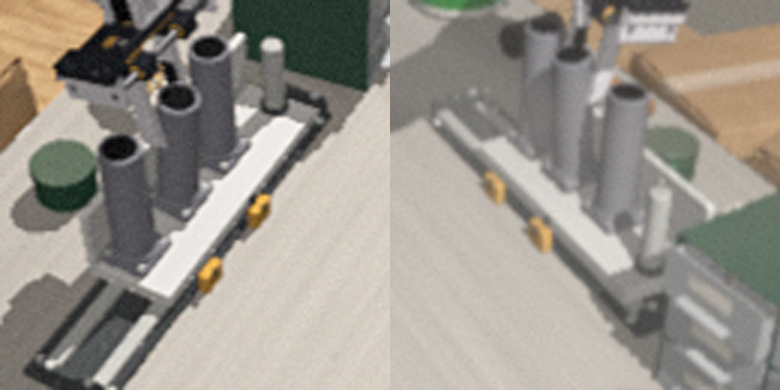

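```bash
python3 - <<'E'
from h import *
seat(.106,1); rel([0,0,.05],.3); nudge(.106,1)
ey=np.array([[0,1,0],[1,0,0],[0,0,-1.]])
robot.gripper_to(.048)
robot.move_ptp([.645,-.0644,.26],ey)
robot.move_linear([.645,-.0644,.112],.2,threshold=10)
robot.gripper_to(0); s=robot.get_state(); print(s["opening"],s["ee_pos"],s["time"])
for y in np.r_[np.arange(-.062,-.05,.003),-.03,0,.018,np.arange(.021,.0364,.00242)]:
    robot.move_linear([.645,y,.112],.04); s=robot.get_state(); print(round(y,4),round(s["ee_pos"][1]-y,4),s["force"].round(1)[1])
print(s["time"])
f=lambda im,x,y,w,h,k:cv2.resize(im[y:y+h,x:x+w,::-1].copy(),(w*k,h*k),interpolation=cv2.INTER_CUBIC)
cv2.imwrite("pics/m5.png",np.hstack([f(robot.grab_frame("scene"),130,130,130,140,3),f(robot.grab_frame("side"),250,130,130,140,3)]))
E
```

```text
seat 4 7.9 [0.6626 0.1063 0.157 ]
False nudge 10 [-12.1  -2.2   3.9] [0.6234 0.1062 0.069 ] x to fence 0.0666 145.2583
0.02381239569274449 [ 0.64549762 -0.06445172  0.11249577] 149.7167
-0.062 0.0003 0.2
-0.059 0.0004 1.1
-0.056 0.0005 1.3
-0.053 0.0005 0.5
-0.03 0.0006 2.1
0.0 0.0006 1.9
0.018 0.0007 1.6
0.021 0.0006 1.6
0.0234 0.0005 1.0
0.0258 0.0005 1.0
0.0283 0.0005 1.1
0.0307 0.0005 0.9
0.0331 0.0005 0.8
0.0355 0.0005 0.6
154.6917
```

```bash
python3 - <<'E'
from h import *
ey=np.array([[0,1,0],[1,0,0],[0,0,-1.]])
robot.gripper_to(.048);robot.pause(.3);robot.move_linear([.645,.0355,.26],.2)
f=lambda im,x,y,w,h,k:cv2.resize(im[y:y+h,x:x+w,::-1].copy(),(w*k,h*k),interpolation=cv2.INTER_CUBIC)
robot.move_ptp([.5,.05,.28],ey)
ci=robot.camera_info("wrist");w=robot.grab_frame("wrist");np.save("w6.npy",ci,allow_pickle=True);cv2.imwrite("pics/w6.png",w[:,:,::-1])
p=proj(ci,[[.592,.0605,.026],[.592,.1587,.026]]);print(p,robot.get_state()["time"])
u,v=(p[1]-[45,70]).astype(int);v=max(v,0);print(u,v)
s=robot.grab_frame("scene");d=robot.grab_frame("side")
m=np.hstack([f(s,130,140,90,140,3),f(d,260,110,90,140,3),f(w,u,v,60,105,4)]);cv2.imwrite("pics/m6.png",m);print(m.shape)
print(onz(robot.camera_info("scene"),*proj(robot.camera_info("scene"),[.645,.0356,.13])[0],.13),proj(robot.camera_info("scene"),[.645,.0356,.13]))
E
```

```text
[[348.29531202 179.29292695]
 [352.68186389 103.08112344]] 157.2583
307 33
(420, 780, 3)
[0.645  0.0356 0.13  ] [[233.8171681  163.89593362]]
```

View pics/m6.png

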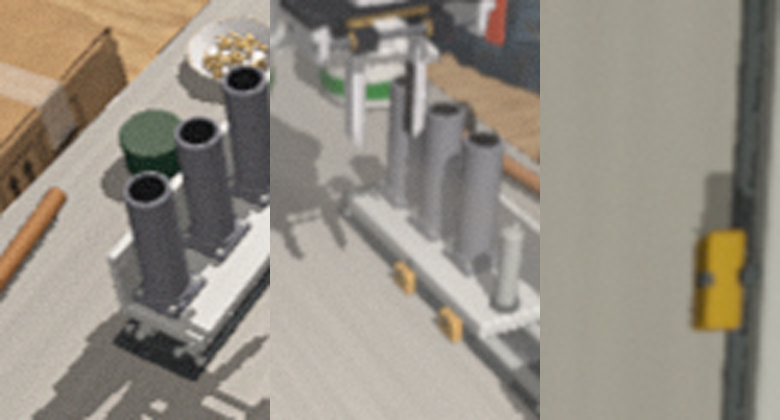

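```bash
python3 - <<'E'
from rig import robot
print(robot.sign_off())
E
```

```text
the job is handed in; nothing more can be done
None
```

I stood all three fan columns up against the fence, slid the carrier to the test station and handed the job in at about 157 s. I never felt either detent click: I set the loading stop by measuring 12 mm from the right-hand end stop and the test stop by moving 100 mm from there, so I can't confirm the ball is seated. In the last picture before handing in, the columns were upright and the pointer faced the test plate.

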